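# Slide a rail offcut up to the limit switch until it clicks

## Task

Lay the beech rail offcut (the one with a tenon) flat in the guide of the stop jig, square end towards the roller arm and still clear of it. Then slide it along the guide until its square end has pushed the roller arm just to the click, so that the arm stands about square across the guide with its pointer tail between the two ridges on the switch. Never push the arm so far that its pointer passes the second ridge; leave the rail lying there holding the arm, and do not disturb the other two wooden offcuts.

Things in the scene. Friction and masses are not known exactly. Their poses are not given: they have to be found in the camera images.
- offcut_rail: Loose beech rail end, 0.17 kg: block 44 wide (its x) x 45 high (z) x 118 long, with a narrow tenon (12 wide, 20 long) on one end. Origin: underside, 69 mm from the square end (+y) and 69 mm from the tenon's tip (-y); block from y = -49 to +69 mm, tenon y = -69 to -49 mm at heights 8 to 38 mm. Starts flat on the table. Grasp across its width.
- square_end (a point): Centre of the rail offcut's square end face (on offcut_rail, 69 mm along +y from its origin, 22.5 mm above its underside).
- stop_jig: Fixed plywood jig, base 8 mm thick. Two low rails along its x, from x = -130 to +110 mm, tops 18 mm above the table, form an open guide 57 mm wide about y = 0. Limit switch (40 x 82 mm, 48 high) beside the guide at +y, its roller arm over the guide. Origin on the table under the guide's middle; +x: the way the work slides to the roller. The rail offcut's +y must point along +x.
- guide (a point): Point on the guide's floor, 8 mm above the jig's origin; axes as stop_jig (x along the guide towards the roller, y towards the switch, z up).
- roller_arm (a joint): Arm on a vertical shaft at jig x = 75, y = 62 mm. 0 = at rest, leaning 0.5 rad back towards the incoming work; grows as the work pushes it to +x; 0.5 = square across the guide. Clicks at 0.38, overtravelled from 0.64 (pointer ridges at both), end stop 1.0. Spring 0.1 to 0.3 N at the roller: friction holds the offcut against it. Arm strip 58 to 62 mm above the table, clear of the wood.
- roller (a point): Centre of the roller on the arm, 55 mm from the shaft, 41 mm above the table: upright roller, radius 10 mm, from 25 to 57 mm above the table, over the middle of the guide. At joint value q it is at jig x = 75 + 55 sin(q - 0.5) mm: its near side at x = 39 mm at rest, 65 mm when square.
- offcut_pine: Loose pale pine block, 58 x 145 x 38 mm, no tenon: a bystander. Origin: middle of the underside.
- offcut_oak: Loose dark oak piece, 32 x 82 x 22 mm: a bystander. Origin: middle of the underside.

How it is judged:
By the outcome, as a careful person would: the job done as asked, in the order asked, and still so for the second after the job is handed in, with the robot touching nothing.
It also fails if it takes over 42 s, if anything falls off the work surface, if the arm or the gripper's body presses on something with over 40 N, if the wrist force passes 120 N, or if a joint passes its speed limit or range.

## Robot

A 6-joint arm with a two-finger parallel gripper is mounted at the origin on a cart in front of the work surface, level with it; the furniture and walls round the work are solid. World frame = base frame: x ahead of the robot, y to its left, z up, the work surface at z = 0. Lengths are in m, angles in rad, forces in N, time in s.
With the tool pointing down it reaches from about 0.35 to 0.85 m from the base axis. Payload 8.1 kg.
Tool frame: the origin (TCP) lies at the very end of the fingers, on their centre line; the grasp point (between the pads) lies 19 mm behind it; z points along the fingers, y is the line along which they close (so a half turn about z gives the same grasp; the last joint's range is limited). The gripper opens to 93 mm and grips with 3 to 60 N. Pads are 15 mm wide; open, the fingers measure 128 mm over their backs; the gripper's body (75 mm by 188 mm) begins 65 mm behind the grasp point.
Start: joints at [-1.338, 0.13, 1.488, -0, 1.523, -0.085], TCP at [0.188, -0.57, 0.219] pointing down, gripper open.
Joint ranges: [-2.96, 2.96], [-0.89, 2.26], [0.02, 2.5], [-1.34, 4.48], [0, 2.73], [-2.66, 2.66]. Speed limits (rad/s): [2.39, 2.39, 2.79, 3.14, 3.14, 3.14].

## Interface

Orientations are given as a rotation vector (axis times angle).
In Python, from plant import read_state, eyes, workorder gives the robot as it stands. The module is installed in compiled form; this text tells all that it offers.
- The arm moves only by the tool play_rows, never from a script. Its argument "targets" is one flat list of numbers, 4 for each row, row after row: the shift along the tool's x, y, z in cm, then the turn about the tool's z in degrees. In form: [dx, dy, dz, roll, dx, dy, dz, roll, ...]. A call has 1 to 8 rows; each row is the pose to reach, as a shift and turn from the pose commanded when the call began, along the tool's axes at that moment; what a row does not reach only later rows make up. A row lasts 1/12 s, in which the tool goes at most 41.7 mm and 7.16 degrees, less where a joint would pass 70% of its speed; a pose out of reach is approached as far as the arm can. A call with a gripper value outside its range is refused whole. "grip" is the finger opening in cm, from 0 to 9.3, set as the call begins (left out, the last holds). The fingers move at their own pace and stop on an object; "grip_force" is the grip in N (left out, the last holds). Time passes only in rows, so rows that repeat a pose let the fingers close. It gives the time, the measured TCP pose, the force, the opening and the grip force at its end, in the units of the state.
- read_state(): the state, without advancing time (a new reading comes with each control period).
- eyes.read_camera(name): name is "side" or "top"; returns a dict with "image" (420x560x3 uint8, red, green, blue), "vfov" (degrees; the focal length in pixels is half the picture's height over the tangent of half this angle, whatever the lens; pixels are square), "cx", "cy" (the principal point, pixels), "cam_to_world" (4x4, takes a point from camera to world coordinates). Camera axes: x right, y up, looking along -z (the intrinsics and any distortion apply to the point x, -y, -z); pixel columns grow to the right and rows downward; lengths in m; the calibration is good to about 2 mm. A picture is of the moment at which its call begins. There is no depth.
- workorder.close_job(): hands the job in; it is judged then, once.
The state is a dict: "t": time; "q": joint angles; "dq": joint speeds; "joint_torque": joint torques, N m; "tool_pos": TCP position; "orientation": TCP orientation; "force": force on the tool from outside, world axes, zero at the start; "wrist_torque": the same for the moment, N m; "opening": finger opening in m; "gripper_force": force on a finger pad.
Only numpy, scipy, OpenCV 4.12 (cv2) and the standard library are available. Lean on these libraries where they do the work, as an engineer would, in place of code of your own. Each camera call takes 0.05 s, during which the arm holds its last target. There are 200 camera calls.

## Working session

There is one attempt and no reset: what is moved stays moved. The work goes in short steps, Python scripts to look and compute and a tool call to move; the robot and the scene stay as the last step left them, time stands still between calls to the robot, and variables do not carry over. Pictures are saved under pics/ and viewed, at most 10 in all, crops included, and the job is handed in when it is done.

Besides the shell and the picture viewer there is one more tool, called after "Emit:" as name(argument=value, ...), one argument or row to a line, values as JSON. play_rows: Moves the arm, as the interface text tells. Its arguments: {"type":"object","properties":{"targets":{"type":"array"},"grip":{"type":"number"},"grip_force":{"type":"number"}},"required":["targets"]}

```bash
mkdir -p pics; python3 - <<'E'
from plant import read_state, eyes
import cv2,numpy as np
s=read_state(); print(s['t'],s['tool_pos'],s['orientation'],s['opening'])
for n in('top','side'):
    c=eyes.read_camera(n); cv2.imwrite(f'pics/{n}0.png',c['image'][:,:,::-1]); print(n,{k:v for k,v in c.items() if k!='image'})
E
```

```text
0.0 [ 0.18738542 -0.5694011   0.21759322] [-3.10021903e+00 -4.96837849e-01  1.91919039e-04] 0.09259743609194965
top {'vfov': 55.325662314634044, 'cx': 278.2731550850236, 'cy': 204.23129571578028, 'cam_to_world': array([[-0.02142829,  0.9954035 , -0.09334183,  0.44319444],
       [-0.99976294, -0.02169497, -0.00184303, -0.04658324],
       [-0.00385961,  0.09328021,  0.99563242,  1.20761476],
       [ 0.        ,  0.        ,  0.        ,  1.        ]])}
side {'vfov': 44.67888421056111, 'cx': 284.3759876322739, 'cy': 212.48750422179458, 'cam_to_world': array([[ 0.96957985, -0.09270372,  0.22654125,  0.81551097],
       [ 0.24476188,  0.37685555, -0.89334849, -1.10544717],
       [-0.0025566 ,  0.92162135,  0.38808188,  0.53024008],
       [ 0.        ,  0.        ,  0.        ,  1.        ]])}
```

View pics/top0.png

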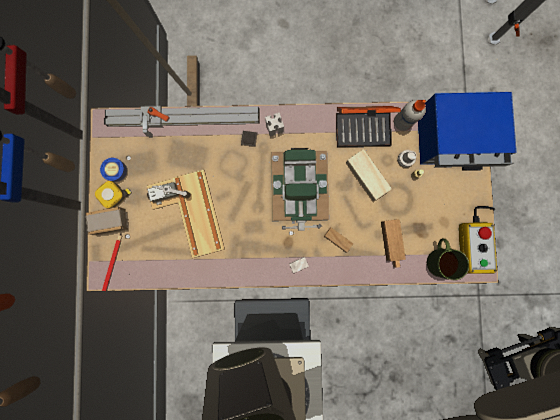

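View pics/side0.png

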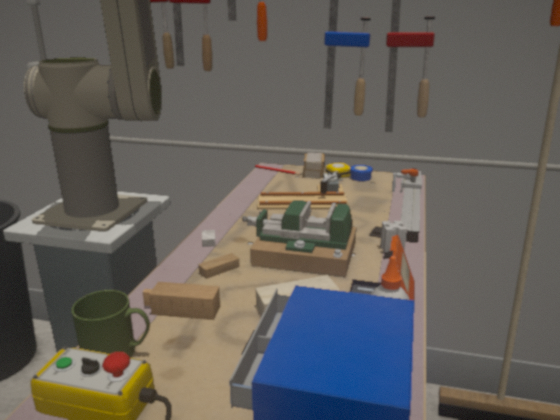

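The top view shows the rail at about (393,242) with its tenon pointing down. The jig is at about (200,212) and its switch at (167,192). The vise stands between rail and jig, with the pine at (369,175) and the oak at (339,239). I'll zoom in on both.

```bash
python3 - <<'E'
import cv2,numpy as np
im=cv2.imread('pics/top0.png')
a=cv2.resize(im[160:265,140:240],None,fx=5,fy=5,interpolation=cv2.INTER_CUBIC)
b=cv2.resize(im[210:275,360:420],None,fx=5,fy=5,interpolation=cv2.INTER_CUBIC)
o=np.zeros((525,800,3),np.uint8); o[:,:500]=a; o[:325,500:]=b
cv2.imwrite('pics/z0.png',o)
E
```

```text
(no output)
```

View pics/z0.png

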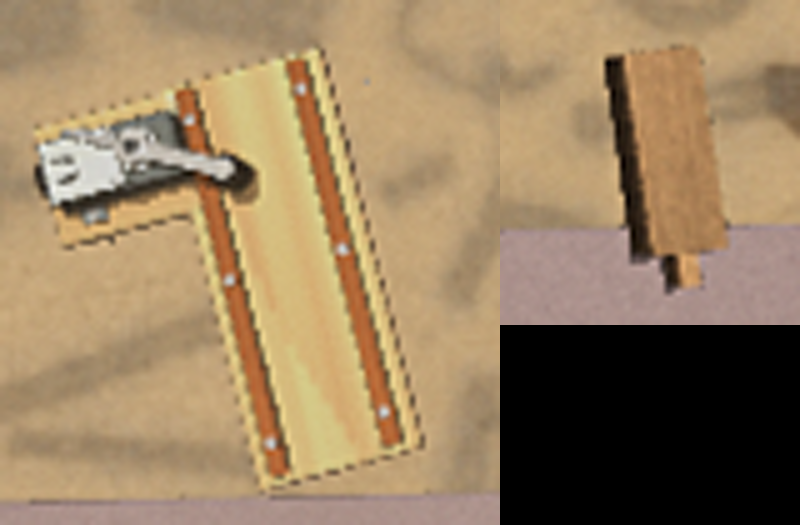

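The crop shows the arm at rest over the guide, roller at crop (235,170). The rail's top face is cleanly lit, with its tenon pointing towards the robot. Now I'll measure by masks.

```bash
cat > h.py <<'E'
import numpy as np,cv2
from plant import read_state, eyes
def cast(c,px,z):
    px=np.asarray(px,float).reshape(-1,2); f=210/np.tan(np.radians(c['vfov']/2)); T=c['cam_to_world']
    d=np.c_[(px[:,0]-c['cx'])/f,-(px[:,1]-c['cy'])/f,-np.ones(len(px))]@T[:3,:3].T
    o=T[:3,3]; return (o+d*((z-o[2])/d[:,2])[:,None])[:,:2]
def mask(c,box,lo,hi,n=1):
    x0,y0,x1,y1=box; h=cv2.cvtColor(c['image'],cv2.COLOR_RGB2HSV)
    m=np.zeros(h.shape[:2],np.uint8); m[y0:y1,x0:x1]=cv2.inRange(h,lo,hi)[y0:y1,x0:x1]
    k,l,st,_=cv2.connectedComponentsWithStats(m); i=np.argsort(-st[1:,4])[:n]+1
    return np.isin(l,i).astype(np.uint8), st[i]
def rect(c,m,z):
    v,u=np.nonzero(m)
    p=cast(c,np.c_[u,v],z)
    r=cv2.minAreaRect((p*1000).astype(np.float32)); return r,cv2.boxPoints(r).round(1).tolist(),p.mean(0)
E
python3 - <<'E'
from h import *
c=eyes.read_camera('top')
h=cv2.cvtColor(c['image'],cv2.COLOR_RGB2HSV)
for n,(u,v) in dict(orange=(218,220),orange2=(193,212),orange3=(187,190),floor=(200,220),table=(235,200),rail=(393,240),rail2=(396,225),rail3=(390,256),shadow=(385,240),table2=(412,235),pink=(412,262)).items(): print(n,h[v,u])
E
```

```text
orange [ 17  96 202]
orange2 [ 20 111 214]
orange3 [ 21 113 209]
floor [ 20 108 213]
table [ 17  94 185]
rail [ 15 125 185]
rail2 [ 15 131 177]
rail3 [ 16 124 194]
shadow [ 15 133  50]
table2 [ 18  92 191]
pink [  7  47 172]
```

```bash
python3 - <<'E'
from h import *
c=eyes.read_camera('top')
h=cv2.cvtColor(c['image'],cv2.COLOR_RGB2HSV)
for u,v in [(188,226),(214,232),(206,200)]: print(h[v,u])
m,st=mask(c,(165,165,230,260),(5,140,100),(17,255,255),4); print(st)
for i in range(1,5): pass
k,l,s,_=cv2.connectedComponentsWithStats(m)
for i in range(1,k): print(s[i],*rect(c,l==i,.018))
print('all',*rect(c,m,.018))
m2,st=mask(c,(375,210,415,275),(10,110,140),(17,255,255),1);print(st)
print('rail',*rect(c,m2,.045))
m3=cv2.morphologyEx(m2,cv2.MORPH_OPEN,np.ones((9,9)));print('block',*rect(c,m3,.045))
v=c['image'].copy(); v[(m>0)|(m3>0)]=(255,0,255)
cv2.imwrite('pics/m0.png',np.hstack([cv2.resize(v[160:265,140:240],None,fx=4,fy=4,interpolation=0),cv2.resize(v[190:295,340:440],None,fx=4,fy=4,interpolation=0)])[:,:,::-1])
E
```

```text
[ 12 173 175]
[ 11 177 184]
[ 12 175 181]
[[199 178  21  71 257]
 [179 195  19  60 216]
 [175 178   7  13  41]
 [197 172   5   5  18]]
[197 172   5   5  18] ((651.1703491210938, 191.90574645996094), (15.521993637084961, 9.471460342407227), 17.949296951293945) [[642.2999877929688, 194.0], [645.2000122070312, 185.0], [660.0, 189.8000030517578], [657.0999755859375, 198.8000030517578]] [0.65151023 0.19206996]
[175 178   7  13  41] ((622.2052612304688, 255.1832275390625), (39.772544860839844, 10.69088077545166), 12.495474815368652) [[601.5999755859375, 256.1000061035156], [603.9000244140625, 245.6999969482422], [642.7999877929688, 254.3000030517578], [640.5, 264.70001220703125]] [0.62333863 0.25538827]
[199 178  21  71 257] ((533.1362915039062, 162.3355255126953), (216.62213134765625, 11.50135326385498), 14.018769264221191) [[426.70001220703125, 141.6999969482422], [429.3999938964844, 130.5], [639.5999755859375, 183.0], [636.7999877929688, 194.1999969482422]] [0.53254469 0.16217972]
[179 195  19  60 216] ((500.7189025878906, 225.2137908935547), (184.1499786376953, 11.45273208618164), 14.2
[... 377 characters left out ...]
877929688, 188.1999969482422], [640.2999877929688, 266.29998779296875]] [0.52999233 0.1957824 ]
[[385 219  20  48 640]]
rail ((433.83306884765625, -379.1065979003906), (135.3144989013672, 43.87799835205078), 5.920267581939697) [[364.29998779296875, -364.29998779296875], [368.79998779296875, -407.8999938964844], [503.3999938964844, -394.0], [498.8999938964844, -350.29998779296875]] [ 0.44001056 -0.37843778]
block ((441.88446044921875, -378.2864074707031), (117.767333984375, 43.72805404663086), 6.149384498596191) [[381.0, -362.8999938964844], [385.70001220703125, -406.29998779296875], [502.79998779296875, -393.70001220703125], [498.1000061035156, -350.20001220703125]] [ 0.44189319 -0.37816589]
```

View pics/m0.png

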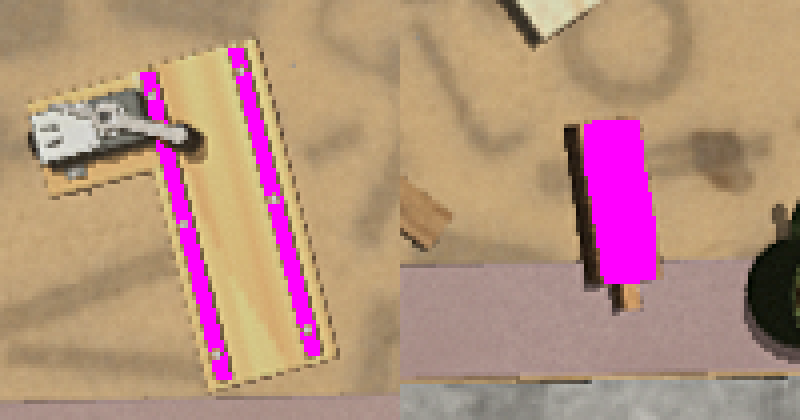

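```bash
cat >> h.py <<'E'
from scipy.spatial.transform import Rotation as R
def to(x,y,z,ang):   # tool-axis shift (cm) and roll (deg) so that tool x lies along world angle ang (deg)
    s=read_state(); M=R.from_rotvec(s['orientation']).as_matrix(); p=np.array(s['tool_pos'])
    d=M.T@(np.array([x,y,z])-p)*100; a=np.degrees(np.arctan2(M[1,0],M[0,0]))
    print('t',round(s['t'],2),'pos',p.round(4),'ang',round(a,2),'tilt',M[2].round(3),'F',np.round(s['force'],1),'open',round(s['opening'],4))
    print('shift cm',d.round(2),'roll',round((a-ang+180)%360-180,2))
def pca(p):
    m=p.mean(0); w,V=np.linalg.eigh(np.cov((p-m).T)); v=V[:,1]*np.sign(V[0,1]); return m,np.degrees(np.arctan2(v[1],v[0]))
def railpose(c,box,z,lo=(10,110,140),hi=(17,255,255)):
    m,st=mask(c,box,lo,hi,1); m=cv2.morphologyEx(m,cv2.MORPH_OPEN,np.ones((9,9))); v,u=np.nonzero(m)
    return pca(cast(c,np.c_[u,v],z)),st
E
python3 - <<'E'
from h import *
c=eyes.read_camera('top')
(m,a),_=railpose(c,(375,210,415,275),.045); print(m,a)
d=np.array([np.cos(np.radians(a)),np.sin(np.radians(a))]); g=m-.002*d; print('grasp',g)
to(*g,.12,a); to(*g,.016,a)
E
```

```text
[ 0.44299571 -0.37808261] 5.485876657902138
grasp [ 0.44100488 -0.37827381]
t 0.25 pos [ 0.1874 -0.5697  0.2181] ang 18.21 tilt [ 0.    -0.001 -1.   ] F [-0.2 -0.4 -0.5] open 0.0928
shift cm [ 30.07 -10.25   9.82] roll 12.72
t 0.25 pos [ 0.1874 -0.5697  0.2181] ang 18.21 tilt [ 0.    -0.001 -1.   ] F [-0.2 -0.4 -0.5] open 0.0928
shift cm [ 30.07 -10.24  20.22] roll 12.72
```

```bash
python3 - <<'E'
from h import *
o=np.zeros((500,800,3),np.uint8)
a=cv2.imread('pics/top0.png')[225:290,380:460]; b=cv2.imread('pics/side0.png')[275:375,60:230]
o[:325,:400]=cv2.resize(a,None,fx=5,fy=5,interpolation=2); o[:235,400:]=cv2.resize(b,(400,235),interpolation=2)
cv2.imwrite('pics/mug.png',o)
E
```

```text
(no output)
```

View pics/mug.png

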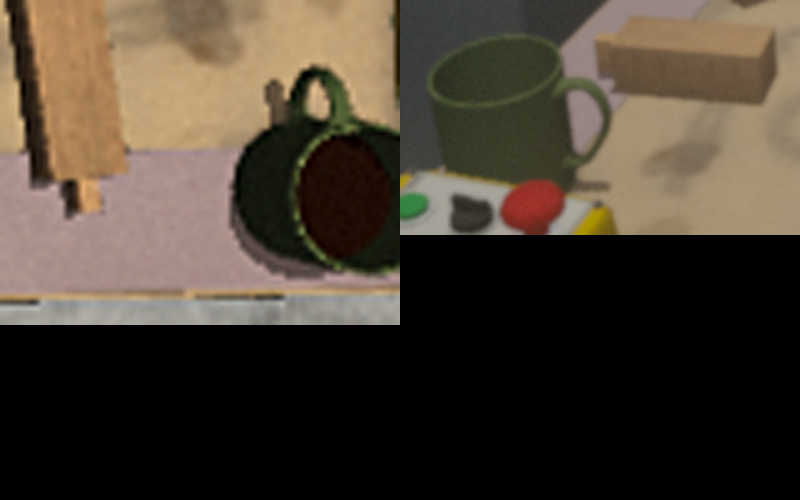

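The mug's left edge comes out at y≈-0.494, about 2 cm clear of the gripper body at the grasp. I'll move above the rail now.

Emit:
play_rows(
  targets=[2, -0.7, 0, 2, 6, -2, 0, 6, 10, -3.4, 0, 10, 14, -4.8, 0, 12.4, 18, -6.1, 0, 12.4, 22, -7.5, 0, 12.4, 26, -8.9, 0, 12.4, 29, -9.9, 0, 12.4],
  grip=9.3,
)

```text
t: 0.92
tool_pos: [0.4339, -0.3832, 0.2187]
orientation: [-3.137, -0.16, -0.001]
force: [0.2, -0.8, -0.3]
opening: 0.0928
gripper_force: 0.0
```

```bash
python3 - <<'E'
from h import *
to(.441,-.3783,.06,5.8); to(.441,-.3783,.016,5.8)
E
```

```text
t 0.92 pos [ 0.4339 -0.3832  0.2187] ang 5.85 tilt [ 0. -0. -1.] F [ 0.2 -0.8 -0.3] open 0.0928
shift cm [ 0.75 -0.41 15.87] roll 0.05
t 0.92 pos [ 0.4339 -0.3832  0.2187] ang 5.85 tilt [ 0. -0. -1.] F [ 0.2 -0.8 -0.3] open 0.0928
shift cm [ 0.75 -0.41 20.27] roll 0.05
```

Emit:
play_rows(
  targets=[0.4, -0.2, 2, 0, 0.8, -0.4, 5, 0, 0.8, -0.4, 8, 0, 0.8, -0.4, 11, 0, 0.8, -0.4, 13, 0, 0.8, -0.4, 14, 0, 0.8, -0.4, 14, 0, 0.8, -0.4, 14, 0],
)

```text
t: 1.58
tool_pos: [0.4396, -0.3806, 0.079]
orientation: [-3.137, -0.159, 0.0]
force: [-0.3, -0.3, 1.2]
opening: 0.0934
gripper_force: 0.0
```

```bash
python3 - <<'E'
from h import *
to(.441,-.3783,.016,5.8)
for n in('side',):
    c=eyes.read_camera(n); cv2.imwrite(f'pics/{n}1.png',cv2.resize(c['image'][200:360,60:300],None,fx=3,fy=3,interpolation=2)[:,:,::-1])
E
```

```text
t 1.58 pos [ 0.4396 -0.3806  0.079 ] ang 5.8 tilt [-0. -0. -1.] F [-0.3 -0.3  1.2] open 0.0934
shift cm [ 0.16 -0.22  6.3 ] roll 0.0
```

View pics/side1.png

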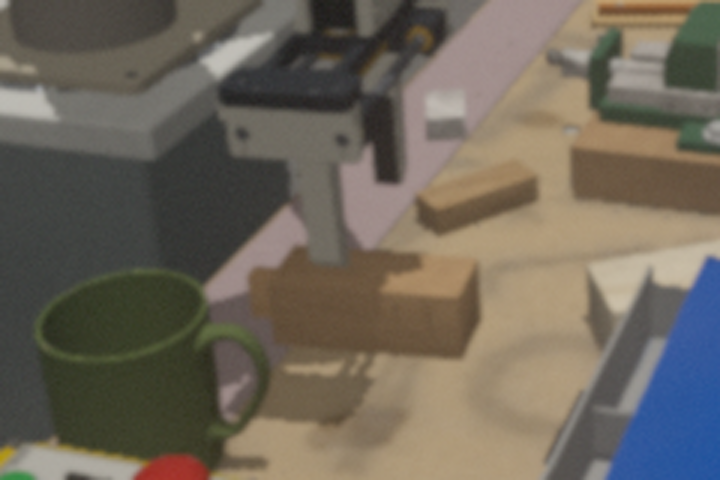

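The side view shows the near finger (crop 330,210) lined up with the rail, with the mug and oak clear. I'll descend and grip.

Emit:
play_rows(
  targets=[0.1, -0.1, 2, 0, 0.1, -0.1, 4, 0, 0.1, -0.1, 5.5, 0, 0.1, -0.1, 6.2, 0, 0.1, -0.1, 6.2, 0, 0.1, -0.1, 6.2, 0],
)

```text
t: 2.13
tool_pos: [0.4412, -0.3802, 0.0181]
orientation: [3.136, 0.159, 0.002]
force: [0.0, 0.0, 0.6]
opening: 0.0926
gripper_force: 0.0
```

Emit:
play_rows(
  targets=[0, 0, 0, 0, 0, 0, 0, 0, 0, 0, 0, 0, 0, 0, 0, 0, 0, 0, 0, 0, 0, 0, 0, 0, 0, 0, 0, 0, 0, 0, 0, 0],
  grip=3,
  grip_force=20,
)

```text
t: 2.8
tool_pos: [0.4405, -0.3793, 0.0166]
orientation: [-3.137, -0.159, 0.0]
force: [-0.1, -0.1, 0.3]
opening: 0.0448
gripper_force: 20.0
```

Emit:
play_rows(
  targets=[0, 0, -1, 0, 0, 0, -3, 0, 0, 0, -6, 0, 0, 0, -10, 0, 0, 0, -14, 0, 0, 0, -18, 0, 0, 0, -22, 0, 0, 0, -23.5, 0],
)

```text
t: 3.47
tool_pos: [0.442, -0.3809, 0.2598]
orientation: [3.131, 0.159, 0.01]
force: [1.1, -1.7, -0.6]
opening: 0.0453
gripper_force: 20.0
```

Emit:
play_rows(
  targets=[0.2, -1.5, 0, 0, 0.7, -4.5, 0, 0, 1.3, -8, 0, 0, 2, -11.5, 0, -1, 2.7, -15, 0, -2, 3.4, -18.5, 0, -3, 4.1, -22, 0, -4, 4.8, -25.5, 0, -5],
)

```text
t: 4.13
tool_pos: [0.462, -0.1192, 0.2522]
orientation: [3.127, 0.297, 0.001]
force: [0.8, -0.9, -1.1]
opening: 0.0449
gripper_force: 20.0
```

```bash
python3 - <<'E'
from h import *
to(.4946,.1883,.25,14.06); print(read_state()['gripper_force'])
E
```

```text
t 4.13 pos [ 0.462  -0.1192  0.2522] ang 10.84 tilt [ 0.  0. -1.] F [ 0.8 -0.9 -1.1] open 0.0449
shift cm [  8.98 -29.59   0.22] roll -3.22
19.998601377010345
```

Emit:
play_rows(
  targets=[1.1, -3.5, 0, -1, 2.2, -7, 0, -2, 3.3, -10.5, 0, -3, 4.4, -14, 0, -3.2, 5.5, -17.5, 0, -3.2, 6.6, -21, 0, -3.2, 7.7, -24.5, 0, -3.2, 8.5, -28, 0, -3.2],
)

```text
t: 4.8
tool_pos: [0.4932, 0.172, 0.2522]
orientation: [-3.118, -0.383, -0.001]
force: [1.5, 0.2, -1.8]
opening: 0.0449
gripper_force: 20.0
```

Emit:
play_rows(
  targets=[0.2, -0.5, 1, 0, 0.3, -0.7, 4, 0, 0.3, -0.7, 8, 0, 0.3, -0.7, 11, 0, 0.3, -0.7, 13, 0, 0.3, -0.7, 14, 0, 0.3, -0.7, 14, 0, 0.3, -0.7, 14, 0],
)

```text
t: 5.47
tool_pos: [0.4949, 0.1774, 0.1124]
orientation: [3.118, 0.383, 0.0]
force: [-0.1, 0.4, -1.1]
opening: 0.0448
gripper_force: 20.0
```

```bash
python3 - <<'E'
from h import *
to(.4946,.1883,.025,14.06)
c=eyes.read_camera('top');d=eyes.read_camera('side')
o=np.zeros((600,800,3),np.uint8)
o[:525,:400]=cv2.resize(c['image'][160:265,150:230],None,fx=5,fy=5,interpolation=2)
o[:450,400:]=cv2.resize(d['image'][130:220,250:330],None,fx=5,fy=5,interpolation=2)
cv2.imwrite('pics/p2.png',o[:,:,::-1])
E
```

```text
t 5.47 pos [0.4949 0.1774 0.1124] ang 14.0 tilt [ 0.  0. -1.] F [-0.1  0.4 -1.1] open 0.0448
shift cm [ 0.24 -1.06  8.74] roll -0.06
```

View pics/p2.png

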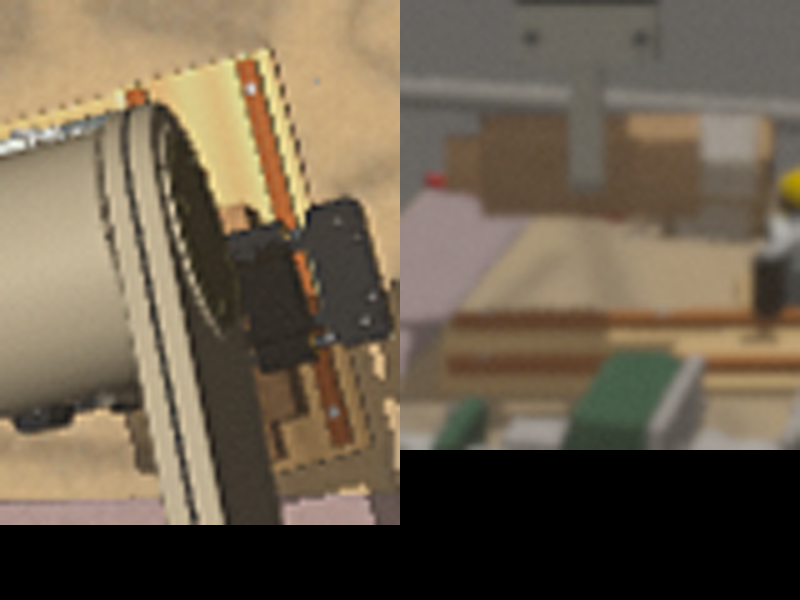

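The rail is held level above the guide (top crop: its square end near (240,215)), and the roller is ahead of it. Next I centre it and lower to just above the guide rails.

Emit:
play_rows(
  targets=[0.1, -0.5, 1, 0, 0.2, -1, 3, 0, 0.2, -1, 5, 0, 0.2, -1, 6.4, 0, 0.2, -1, 7, 0, 0.2, -1, 7, 0, 0.2, -1, 7, 0],
)

```text
t: 6.15
tool_pos: [0.4946, 0.1881, 0.0423]
orientation: [-3.118, -0.383, -0.001]
force: [0.2, 0.2, -1.1]
opening: 0.0447
gripper_force: 20.0
```

```bash
python3 - <<'E'
from h import *
to(.4946,.1883,.025,14.06)
c=eyes.read_camera('top')
cv2.imwrite('pics/p3.png',cv2.resize(c['image'][160:265,150:235],None,fx=5.7,fy=5.7,interpolation=2)[:,:,::-1])
E
```

```text
t 6.15 pos [0.4946 0.1881 0.0423] ang 14.01 tilt [ 0.001 -0.    -1.   ] F [ 0.2  0.2 -1.1] open 0.0447
shift cm [ 0.   -0.02  1.73] roll -0.05
```

View pics/p3.png

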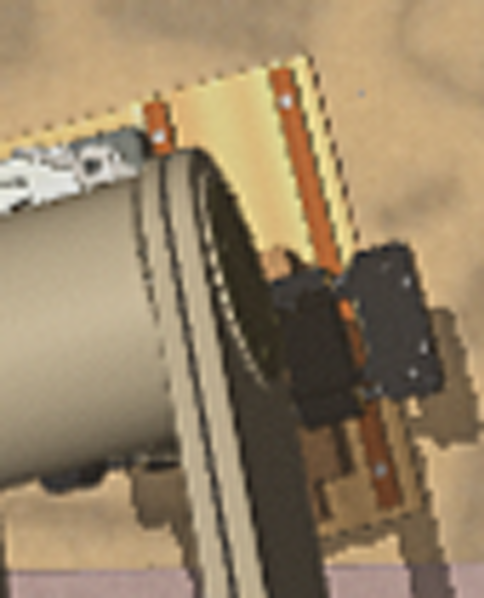

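```bash
cat >> h.py <<'E'
J=np.array([.5446,.2008]); A=np.radians(14.06); U=np.array([[np.cos(A),np.sin(A)],[-np.sin(A),np.cos(A)]])
def jig(p): return ((np.asarray(p)-J)@U.T*1000).round(1)
def unjig(x,y=0): return J+np.array([x,y])/1000@U
E
python3 - <<'E'
from h import *
c=eyes.read_camera('top')
print(jig(cast(c,[(201.2,203.5)],.0707)), jig(read_state()['tool_pos'][:2]), unjig(0))
E
```

```text
[[  5.5 -27.7]] [-50.8  -0.3] [0.5446 0.2008]
```

The corner agrees with the expected position to a few mm, so I'll lower into the guide.

Emit:
play_rows(
  targets=[0, 0, 0.4, 0, 0, 0, 0.8, 0, 0, 0, 1.2, 0, 0, 0, 1.5, 0, 0, 0, 1.7, 0, 0, 0, 1.7, 0, 0, 0, 1.7, 0],
)

```text
t: 6.83
tool_pos: [0.4941, 0.1878, 0.0245]
orientation: [3.118, 0.383, -0.0]
force: [-0.2, -0.2, -0.3]
opening: 0.0447
gripper_force: 20.0
```

Emit:
play_rows(
  targets=[0, 0, 0.05, 0, 0, 0, 0.05, 0, 0, 0, 0.05, 0],
)

```text
t: 7.08
tool_pos: [0.4941, 0.1878, 0.0245]
orientation: [3.118, 0.383, -0.0]
force: [-3.6, -1.1, 4.7]
opening: 0.0449
gripper_force: 20.0
```

The rail now rests on the guide floor, with its square end around x≈9, clear of the roller at 39. Now I'll slide it slowly, short of the final position first.

Emit:
play_rows(
  targets=[0.2, 0, -0.05, 0, 0.6, 0, -0.05, 0, 1.1, 0, -0.05, 0, 1.6, 0, -0.05, 0, 2.0, 0, -0.05, 0, 2.4, 0, -0.05, 0, 2.7, 0, -0.05, 0, 2.9, 0, -0.05, 0],
)

```text
t: 7.75
tool_pos: [0.5228, 0.1949, 0.0245]
orientation: [-3.118, -0.383, -0.0]
force: [-0.1, 0.4, -0.7]
opening: 0.0448
gripper_force: 20.0
```

Emit:
play_rows(
  targets=[0.2, 0, 0, 0, 0.5, 0, 0, 0, 0.9, 0, 0, 0, 1.3, 0, 0, 0, 1.6, 0, 0, 0, 1.9, 0, 0, 0, 2.1, 0, 0, 0, 2.1, 0, 0, 0],
)

```text
t: 8.42
tool_pos: [0.5431, 0.2001, 0.0247]
orientation: [-3.118, -0.383, -0.0]
force: [0.5, 0.5, -1.3]
opening: 0.0449
gripper_force: 20.0
```

```bash
python3 - <<'E'
from h import *
to(*unjig(0),.0245,14.06); print(jig(read_state()['tool_pos'][:2]))
c=eyes.read_camera('top');d=eyes.read_camera('side')
o=np.zeros((600,800,3),np.uint8)
o[:,:400]=cv2.resize(c['image'][160:235,155:205],(400,600),interpolation=2)
o[:480,400:]=cv2.resize(d['image'][150:222,290:350],(400,480),interpolation=2)
cv2.imwrite('pics/p4.png',o[:,:,::-1])
E
```

```text
t 8.42 pos [0.5431 0.2001 0.0247] ang 14.01 tilt [ 0. -0. -1.] F [ 0.5  0.5 -1.3] open 0.0449
shift cm [ 0.16 -0.03  0.02] roll -0.05
[-1.6 -0.3]
```

View pics/p4.png

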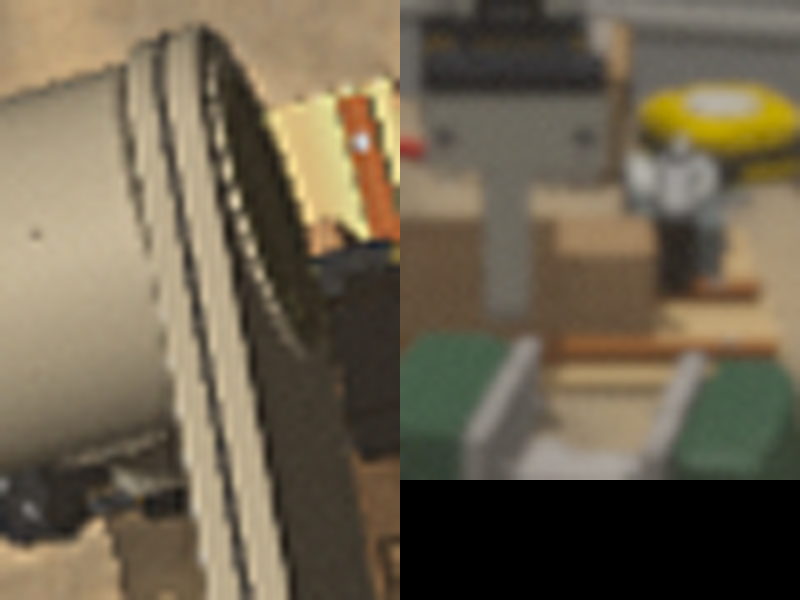

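The side view shows the square end against the roller (crop about (655,270)). I'll release, retreat clear and measure.

Emit:
play_rows(
  targets=[0, 0, 0, 0, 0, 0, 0, 0, 0, 0, 0, 0, 0, 0, 0, 0, 0, 0, 0, 0],
  grip=7.5,
)

```text
t: 8.93
tool_pos: [0.5428, 0.2, 0.0248]
orientation: [-3.118, -0.383, -0.001]
force: [0.6, 0.2, -0.0]
opening: 0.0723
gripper_force: 0.0
```

Emit:
play_rows(
  targets=[0, 0, -0.5, 0, 0, 0, -1.5, 0, 0, 0, -3.5, 0, 0, 0, -7, 0, 0, 0, -11, 0, 0, 0, -15, 0, 0, 0, -19, 0, 0, 0, -21, 0],
)

```text
t: 9.6
tool_pos: [0.5446, 0.2005, 0.2423]
orientation: [-3.117, -0.383, -0.013]
force: [1.2, 0.6, 1.4]
opening: 0.0751
gripper_force: 0.0
```

Emit:
play_rows(
  targets=[0, 2, 0, 0, 0, 6, 0, 0, 0, 10, 0, 0, 0, 14, 0, 0, 0, 18, 0, 0, 0, 22, 0, 0, 0, 26, 0, 0, 0, 28, 0, 0],
)

```text
t: 10.27
tool_pos: [0.6109, -0.0763, 0.2359]
orientation: [3.117, 0.379, 0.002]
force: [-0.1, -0.2, 0.6]
opening: 0.075
gripper_force: 0.0
```

```bash
python3 - <<'E'
from h import *
c=eyes.read_camera('top'); np.savez('after.npz',**c)
h=cv2.cvtColor(c['image'],cv2.COLOR_RGB2HSV)
m,st=mask(c,(170,175,225,265),(9,110,130),(17,160,210),1); m=cv2.morphologyEx(m,cv2.MORPH_OPEN,np.ones((7,7))); print(st,*rect(c,m,.053))
v,u=np.nonzero(m); p=cast(c,np.c_[u,v],.053); print(pca(p)[1],jig(pca(p)[0]),np.ptp(jig(p),0),jig(p).max(0),jig(p).min(0))
g=((h[...,1]<60)&(h[...,2]>90)).astype(np.uint8)
for r in range(178,212): print(r,''.join('#' if m[r,k] else ('o' if g[r,k] else ('x' if h[r,k,2]<80 else ('=' if h[r,k,1]>150 else '.'))) for k in range(145,215)))
E
```

```text
[[182 188  24  47 640]] ((544.4297485351562, 199.30740356445312), (116.92240142822266, 43.36791229248047), 13.923107147216797) [[482.5, 206.3000030517578], [492.8999938964844, 164.1999969482422], [606.4000244140625, 192.3000030517578], [596.0, 234.39999389648438]] [0.54449345 0.19959733]
13.371297698289954 [-0.4 -1.1] [117.   43.5] [58.  20.4] [-59.  -23.1]
178 ..............................====.....................o=.............
179 ............................oo====....................====............
180 ...............................===....................====............
181 ...............................===.....................===............
182 ............................o..==.=....................===............
183 ........................ooooox..oo=....................====...........
184 ....................oooooooooxx.oo=...oooox............====...........
185 ...............ooooooooooooooox....oooooooxx............===...........
186 .........oooooooooooooooooooooooooooooooooxxx...........===...........
187 .......oooooooooooooooooooooooooooooooooooxxxx..........====.
[... 1109 characters left out ...]
###########xx..===.......
203 ............ooooo...................====################xx..====......
204 ............oo.......................===.###############.x..====......
205 .....................................===.################x...===......
206 .....................................====################xx..====.....
207 .....................................====################xx..====.....
208 ......................................===.###############.x..==.=.....
209 ......................................===.################x....o.=....
210 ......................................====################xx...o.=....
211 ......................................====################xx..====....
```

```bash
python3 - <<'E'
from h import *
c=eyes.read_camera('top')
h=cv2.cvtColor(c['image'],cv2.COLOR_RGB2HSV); g=(h[...,1]<60)&(h[...,2]>90)
v,u=np.nonzero(g); s=(u>=178)&(u<=187)&(v>=183)&(v<=188)
p=jig(cast(c,np.c_[u,v][s],.062)); m=p.mean(0); print(m, 'tipmax',p[:,1].min(), 'q',.5+np.arctan2(m[0]-75,62-m[1]))
(mm,a),_=railpose(c,(170,175,225,265),.053,(9,110,130),(17,160,210)); print(jig(mm),a)
to(*unjig(-1.7),.0245,14.06)
E
```

```text
[70.675      14.68055556] tipmax 2.2 q 0.4088531909251921
[-0.3 -1.1] 14.288441597105201
t 10.37 pos [ 0.6108 -0.0756  0.2355] ang 13.75 tilt [ 0.001  0.001 -1.   ] F [-0.2  0.3 -0.1] open 0.0748
shift cm [ -0.04 -28.44  21.07] roll -0.31
```

The arm reads q≈0.41, with the end at about x=59, consistent with the click side of the window. I'll regrip and push 6 mm more, to square.

Emit:
play_rows(
  targets=[0, -2, 0, 0, 0, -6, 0, 0, 0, -10, 0, 0, 0, -14, 0, 0, 0, -18, 0, 0, 0, -22, 0, 0, 0, -26, 0, 0, 0, -28.2, 0, 0],
)

```text
t: 11.03
tool_pos: [0.54, 0.2068, 0.2358]
orientation: [-3.116, -0.388, -0.001]
force: [0.2, 0.1, 0.2]
opening: 0.075
gripper_force: 0.0
```

Emit:
play_rows(
  targets=[0, 0, 2, 0, 0, 0, 5, 0, 0, 0, 8, 0, 0, 0, 11, 0, 0, 0, 13, 0, 0, 0, 14, 0, 0, 0, 14, 0, 0, 0, 14, 0],
)

```text
t: 11.7
tool_pos: [0.5422, 0.2025, 0.0956]
orientation: [-3.118, -0.384, -0.001]
force: [0.1, -1.4, -0.0]
opening: 0.075
gripper_force: 0.0
```

```bash
python3 - <<'E'
from h import *
to(*unjig(-1.7,-.8),.0255,14.06)
E
```

```text
t 11.7 pos [0.5422 0.2025 0.0956] ang 14.04 tilt [ 0. -0. -1.] F [ 0.1 -1.4 -0. ] open 0.075
shift cm [0.02 0.3  7.01] roll -0.02
```

Emit:
play_rows(
  targets=[0, 0.2, 2, 0, 0, 0.3, 4, 0, 0, 0.3, 5.5, 0, 0, 0.3, 6.5, 0, 0, 0.3, 7, 0, 0, 0.3, 7, 0, 0, 0.3, 7, 0],
)

```text
t: 12.28
tool_pos: [0.5438, 0.1993, 0.026]
orientation: [-3.118, -0.383, -0.003]
force: [0.8, -0.8, 0.1]
opening: 0.0752
gripper_force: 0.0
```

Emit:
play_rows(
  targets=[0, 0, 0, 0, 0, 0, 0, 0, 0, 0, 0, 0, 0, 0, 0, 0, 0, 0, 0, 0, 0, 0, 0, 0],
  grip=3,
  grip_force=10,
)

```text
t: 12.78
tool_pos: [0.5431, 0.1991, 0.025]
orientation: [-3.118, -0.383, -0.001]
force: [-1.1, 0.1, 2.0]
opening: 0.0449
gripper_force: 10.0
```

Emit:
play_rows(
  targets=[0.1, 0, 0, 0, 0.25, 0, 0, 0, 0.4, 0, 0, 0, 0.55, 0, 0, 0, 0.6, 0, 0, 0, 0.6, 0, 0, 0, 0.6, 0, 0, 0],
)

```text
t: 13.37
tool_pos: [0.5485, 0.2003, 0.0249]
orientation: [3.118, 0.383, -0.001]
force: [-2.8, -2.1, 5.7]
opening: 0.0447
gripper_force: 10.0
```

Emit:
play_rows(
  targets=[0, 0, 0, 0, 0, 0, 0, 0, 0, 0, 0, 0, 0, 0, 0, 0, 0, 0, 0, 0],
  grip=7.5,
)

```text
t: 13.78
tool_pos: [0.5487, 0.2004, 0.0245]
orientation: [3.118, 0.383, -0.0]
force: [0.2, -0.6, -0.1]
opening: 0.0725
gripper_force: 0.0
```

Emit:
play_rows(
  targets=[0, 0, -0.5, 0, 0, 0, -1.5, 0, 0, 0, -3.5, 0, 0, 0, -7, 0, 0, 0, -11, 0, 0, 0, -15, 0, 0, 0, -19, 0, 0, 0, -21, 0],
)

```text
t: 14.45
tool_pos: [0.5507, 0.2009, 0.2424]
orientation: [-3.117, -0.383, -0.013]
force: [1.6, 0.6, 0.4]
opening: 0.0751
gripper_force: 0.0
```

Emit:
play_rows(
  targets=[0, 2, 0, 0, 0, 6, 0, 0, 0, 10, 0, 0, 0, 14, 0, 0, 0, 18, 0, 0, 0, 22, 0, 0, 0, 26, 0, 0, 0, 28, 0, 0],
)

```text
t: 15.12
tool_pos: [0.617, -0.0758, 0.2359]
orientation: [3.117, 0.379, 0.002]
force: [0.3, 0.4, -0.0]
opening: 0.075
gripper_force: 0.0
```

```bash
python3 - <<'E'
from h import *
c=eyes.read_camera('top')
h=cv2.cvtColor(c['image'],cv2.COLOR_RGB2HSV); g=(h[...,1]<60)&(h[...,2]>90)
v,u=np.nonzero(g); s=(u>=177)&(u<=187)&(v>=178)&(v<=188)
p=jig(cast(c,np.c_[u,v][s],.062)); m=p.mean(0); print(m, 'q',.5+np.arctan2(m[0]-75,62-m[1]))
(mm,a),_=railpose(c,(170,175,225,265),.053,(9,110,130),(17,160,210)); print(jig(mm),a)
cv2.imwrite('pics/fin.png',cv2.resize(c['image'][165:265,140:230],(540,600),interpolation=2)[:,:,::-1])
E
```

```text
[75.21860465 15.43023256] q 0.5046940978568256
[ 5.3 -2.4] 14.274734476852052
```

View pics/fin.png

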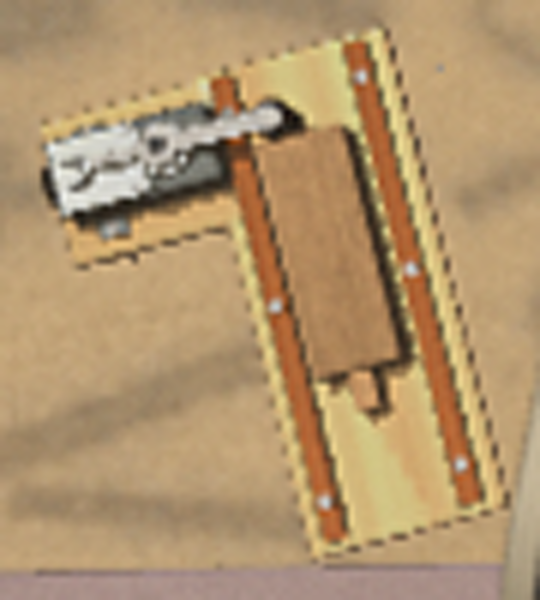

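The picture shows the arm square across the guide, with its tip at crop (275,118) and its pointer between the ridges. The rail lies flat behind it, and I measure q≈0.50 and the square end at about x=64.5. The gripper is clear, so I'm handing the job in.

```bash
python3 -c "
from plant import workorder; print(workorder.close_job())"
```

```text
the job is handed in; nothing more can be done
None
```

The rail lies flat in the guide holding the roller arm square (measured about 0.50 rad, between click and overtravel), the other two offcuts were not touched, and the job was handed in at about 15 s.

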